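# Tare an empty planter and weigh a hose nozzle

### The job

Seat the small empty round planter upright in the round recess of the scale's pan, its foot fully down, and let go of it. Then hold the square tare key down for a second and release it, and only after that lower the brass hose nozzle gently into the planter and let go. Never load any part of the scale with more than 20 N or bang the nozzle into the planter, do not press the round power key, do not press tare again with the nozzle inside, and leave the other things where they stand.

Things in the scene. Friction and masses are not known exactly. Their poses are not given: they have to be found in the camera images.
- scale: Grey counter scale, fixed; housing 250 (x) x 200 (y) x 46 mm high. Origin: centre of its underside; x points from the key panel to the pan, z up. Pan: square steel plate 140 (x) x 150 (y) mm with a round flat recess (dark rubber floor) in its centre, 51.5 mm across, 7 mm deep, 1 mm chamfer. The pan is sprung: sinks 1 mm per 2 N on it, at most 9 mm, and comes back up.
- seat_mid (a point): Point on the scale at the height of the unloaded pan's top (79 mm above the table), amid the pan's sideways play; axes as the scale's. The pan is not tracked: along x the recess is centred here, but along the scale's y it stands anywhere up to 12 mm to either side and stays there (sideways pushes under 80 N do not shift it), so find the recess by feel or sight.
- planter: Small round white ceramic planter, empty, open, loose, upright, 0.14 to 0.28 kg. 62 mm high; upright outer wall 62 mm across from 22 mm up to the rim, wall 4 mm; below it narrows to a flat-bottomed cylindrical foot 48 mm across (lowest 14 mm). Inner floor 5 mm above the underside. Origin: centre of the underside, z up. It stands left or right of the scale.
- nozzle: Brass hose nozzle standing upright on its wide end, loose, 0.13 to 0.25 kg, round, 105 mm tall: base 28 mm across (lowest 18 mm), waist 20 mm across (22 to 50 mm), barrel 24 mm across (54 to 94 mm), tapering to 18 mm at the top. Origin: centre of the underside, z up. It stands on the other side of the scale from the planter.
- nozzle_mid (a point): Centre of the nozzle, 52.5 mm above its underside.
- tare (a joint): Travel of the square tare key: 0 up, 0.005 m fully down. Sprung: about 1 N to start, 6 N at the bottom, where it meets a hard stop.
- tare_top (a point): Centre of the top face of the square tare key, 28 x 28 mm, white, on the panel at the scale's -y side, its top 10 mm proud of the housing (56 mm above the table).
- power (a joint): Travel of the small round power key (18 mm across, 7 mm proud, at the +y side of the panel, 113 mm from the tare key): 0 up, 0.004 m fully down. Leave it alone.
- square_pot: Grey square plastic pot 85 x 85 x 75 mm, a bystander. Origin: centre of the underside.
- saucers: Stack of terracotta saucers 104 mm across, 32 mm high, a bystander. Origin: centre of the underside.
- feed: White jar of plant feed 60 mm across, 120 mm high, a bystander. Origin: centre of the underside.

How it is judged:
By the outcome, as a careful person would: the job done as asked, in the order asked, and still so for the second after the job is handed in, with the robot touching nothing.
It also fails if it takes over 70 s, if anything falls off the work surface, if the arm or the gripper's body presses on something with over 40 N, if the wrist force passes 120 N, or if a joint passes its speed limit or range.

### The arm

A 6-joint arm with a two-finger parallel gripper is mounted at the origin on the work surface. World frame = base frame: x ahead of the robot, y to its left, z up, the work surface at z = 0. Lengths are in m, angles in rad, forces in N, time in s.
With the tool pointing down it reaches from about 0.25 to 0.85 m from the base axis. Payload 12.5 kg.
Tool frame: the origin (TCP) lies on the centre line of the jaws, within the pads' length; the fingertips stand 14 mm ahead of it and the grasp point (between the pads) lies 5 mm behind it; z points along the fingers, x is the direction in which the jaws open and shut, and the axes are right-handed (so a half turn about z gives the same grasp; the last joint's range is limited). The gripper opens to 93 mm and grips with 3 to 60 N. Pads are 15 mm wide; open, the fingers measure 128 mm over their backs; the gripper's body (75 mm by 188 mm) begins 65 mm behind the grasp point.
Start: joints at [1.178, 0.351, 1.652, -0, 1.139, -0.085], TCP at [0.167, 0.524, 0.233] pointing down, gripper open.
Joint ranges: [-2.75, 2.75], [-0.79, 2.1], [0.01, 2.65], [-1.57, 4.71], [0.07, 3.14], [-2.87, 2.87]. Speed limits (rad/s): [2.22, 2.22, 2.79, 3.14, 3.14, 3.14].

### API

Orientations are given as a 3x3 rotation matrix whose columns are the frame's x, y, z axes.
In Python, from bench import status, cams, job_done gives the robot as it stands. The module is installed in compiled form; this text tells all that it offers.
- The arm moves only by the tool arm_command, never from a script. Its argument "steps" is a list of rows, each an object with "xyz": the shift along the world's x, y, z in m, a list of three; "angular": the turn, a rotation vector about the world's x, y, z in degrees, a list of three. In form: [{"xyz": [x, y, z], "angular": [wx, wy, wz]}, ...]. A call has 1 to 10 rows; each row is the pose to reach, as a shift and turn from the pose commanded when the call began; what a row does not reach only later rows make up. A row lasts 1/10 s, in which the tool goes at most 50 mm and 8.59 degrees, less where a joint would pass 70% of its speed; a pose out of reach is approached as far as the arm can. A call with a gripper value outside its range is refused whole. "grip" is the gripper's target within -1 to 1 (shut at 1, half-way at 0, fully open at -1), set as the call begins (left out, the last holds). The fingers move at their own pace and stop on an object; "force" is the grip in N (left out, the last holds). Time passes only in rows, so rows that repeat a pose let the fingers close. It gives the time, the measured TCP pose, the force and the opening at its end, in the units of the state.
- status.get_state(): the state, without advancing time (a new reading comes with each control period).
- cams.snapshot(name): name is "scene" or "top" or "wrist"; returns (picture, depth): 384x512x3 uint8, red, green, blue; 384x512 float32, m along the optical axis (not along the pixel's ray), 0 where there is no reading.
- cams.camera_params(name): a dict with "vertical_fov" (degrees; the focal length in pixels is half the picture's height over the tangent of half this angle, whatever the lens; pixels are square), "cx", "cy" (the principal point, pixels), "k1" (the pictures are not rectified: a ray, as slopes to the right and down, at radius r is drawn at 1 + k1 r^2 times it, then the intrinsics apply), "view" (4x4, takes a point from world to camera coordinates); the wrist camera has in their place "tool_from_camera" (4x4, takes a point from camera to tool coordinates, whose origin is the TCP and whose axes are the tool frame's). Camera axes: x right, y down, z forward; pixel columns grow to the right and rows downward; lengths in m; the calibration is good to about 2 mm. A picture is of the moment at which its call begins: read the wrist's pose just before it. camera_params takes no time and is no camera call.
- job_done(): hands the job in, once; it reports no verdict.
The state is a dict: "time": time; "joint_pos": joint angles; "joint_vel": joint speeds; "joint_efforts": joint torques, N m; "eef_pos": TCP position; "orientation": TCP orientation; "wrist_force": force on the tool from outside, world axes, zero at the start; "ft_torque": the same for the moment, N m; "grip_width": opening from 0.0 (shut) to 1.0 (fully open).
Only numpy, scipy, OpenCV 4.12 (cv2) and the standard library are available. Lean on these libraries where they do the work, as an engineer would, in place of code of your own. Each camera call takes 0.05 s, during which the arm holds its last target.

## Working session

There is one attempt and no reset: what is moved stays moved. The work goes in short steps, Python scripts to look and compute and a tool call to move; the robot and the scene stay as the last step left them, time stands still between calls to the robot, and variables do not carry over. Pictures are saved under pics/ and viewed, and the job is handed in when it is done.

Besides the shell and the picture viewer there is one more tool, called after "Request:" as name(argument=value, ...), one argument or row to a line, values as JSON. arm_command: Moves the arm, as the interface text tells. Its arguments: {"type":"object","properties":{"steps":{"type":"array","items":{"type":"object","properties":{"xyz":{"type":"array","items":{"type":"number"}},"angular":{"type":"array","items":{"type":"number"}}}}},"grip":{"type":"number"},"force":{"type":"number"}},"required":["steps"]}

```bash
mkdir -p pics
cat > h.py <<'E'
import numpy as np, cv2, math
from bench import status, cams
def snap(name,fn):
    s=status.get_state(); im,d=cams.snapshot(name)
    cv2.imwrite('pics/'+fn+'.png',im[:,:,::-1]); np.savez('pics/'+fn+'.npz',im=im,d=d,p=s['eef_pos'],R=np.array(s['orientation']).reshape(3,3))
    return im,d,s
def load(fn):
    z=np.load('pics/'+fn+'.npz'); return z['im'],z['d'],z['p'],z['R']
def w2c(name,p=None,R=None):
    c=cams.camera_params(name)
    if 'view' in c: V=np.array(c['view']).reshape(4,4)
    else:
        T=np.eye(4);T[:3,:3]=R;T[:3,3]=p
        V=np.linalg.inv(T@np.array(c['tool_from_camera']).reshape(4,4))
    f=192/math.tan(math.radians(c['vertical_fov'])/2)
    return V,f,c['cx'],c['cy'],c['k1']
def slopes(name,uv):
    V,f,cx,cy,k1=w2c(name,np.zeros(3),np.eye(3))
    q=(np.atleast_2d(uv).astype(float)-[cx,cy])/f; s=q.copy()
    for _ in range(30): s=q/(1+k1*(s**2).sum(1,keepdims=True))
    return s
def onplane(name,uv,z,p=None,R=None):
    V,*_=w2c(name,p,R); s=slopes(name,uv); C=np.linalg.inv(V)
    d=np.c_[s,np.ones(len(s))]@C[:3,:3].T; o=C[:3,3]
    return o+d*((z-o[2])/d[:,2])[:,None]
def cloud(name,d,p=None,R=None):
    V,*_=w2c(name,p,R); h,w=d.shape; u,v=np.meshgrid(np.arange(w),np.arange(h))
    s=slopes(name,np.c_[u.ravel(),v.ravel()]); dd=d.ravel()[:,None]
    P=np.c_[s*dd,dd]; C=np.linalg.inv(V); P=P@C[:3,:3].T+C[:3,3]; P[dd[:,0]==0]=np.nan
    return P.reshape(h,w,3)
def proj(name,X,p=None,R=None):
    V,f,cx,cy,k1=w2c(name,p,R); X=np.atleast_2d(X)@V[:3,:3].T+V[:3,3]; s=X[:,:2]/X[:,2:]
    return s*(1+k1*(s**2).sum(1,keepdims=True))*f+[cx,cy]
E
python3 - <<'E'
from h import *
for n in ('scene','top'): snap(n,n+'0')
for n in ('scene','top','wrist'): print(n,cams.camera_params(n))
s=status.get_state(); print(s['time'],s['eef_pos'],s['orientation'],s['wrist_force'],s['grip_width'])
E
```

```text
scene {'vertical_fov': 51.31671532137357, 'cx': 259.145103491594, 'cy': 194.78671700013783, 'k1': -0.03417261411784486, 'view': array([[-0.62229241,  0.78265817, -0.01408372,  0.37983734],
       [ 0.46276103,  0.35331151, -0.81303333, -0.21577882],
       [-0.63135124, -0.51246187, -0.58204677,  1.3740207 ],
       [ 0.        ,  0.        ,  0.        ,  1.        ]])}
top {'vertical_fov': 54.2047083820323, 'cx': 258.70357324477453, 'cy': 190.64460385584232, 'k1': -0.08034007666939877, 'view': array([[-0.00823169, -0.99988037, -0.01309524,  0.00319793],
       [-0.98935669,  0.01004623, -0.14516337,  0.61535097],
       [ 0.14527757,  0.01176093, -0.98932103,  0.90176202],
       [ 0.        ,  0.        ,  0.        ,  1.        ]])}
wrist {'vertical_fov': 65.10690453729075, 'cx': 254.4222925767217, 'cy': 192.2761414368792, 'k1': -0.04780685861729036, 'tool_from_camera': array([[ 9.99999336e-01,  7.52226786e-04, -8.72726879e-04,
        -4.40716157e-04],
       [-5.07925921e-04,  9.67703341e-01,  2.52091227e-01,
        -6.98891729e-02],
       [ 1.03417049e-03, -2.52090616e-01,  9.67703080e-01,
        -1.52497026e-01],
       [ 0.00000000e+00,  0.00000000e+00,  0.00000000e+00,
         1.00000000e+00]])}
0.1 [0.16651256 0.52387479 0.23215894] [[ 3.03023064e-01  9.52983138e-01 -4.01256395e-04]
 [ 9.52982638e-01 -3.03023318e-01 -9.79938855e-04]
 [-1.05545525e-03 -8.54463032e-05 -9.99999439e-01]] [-0.70537585  0.61870596 -1.20356939] 1.0048969111830601
```

View pics/scene0.png

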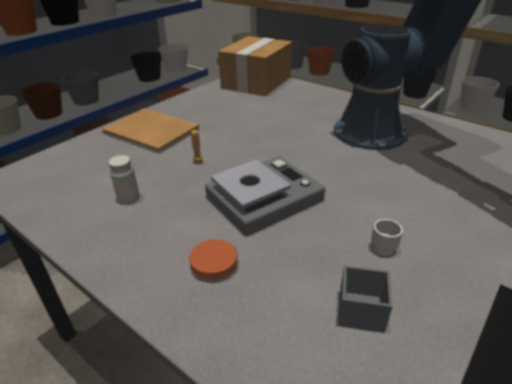

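View pics/top0.png

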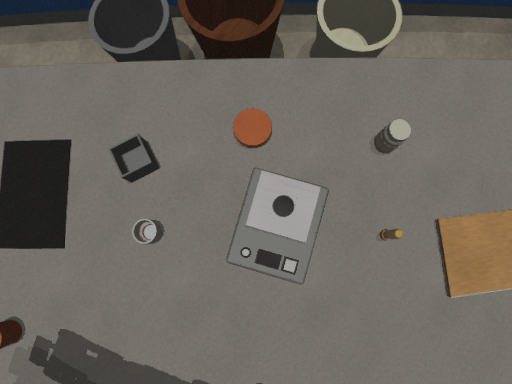

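The top view shows the planter at about (146,231), the nozzle base at (385,235), the recess at (283,206), tare at (290,265), power at (246,252). The scene view agrees. Next I'll measure them.

Run:
```python
from h import *
im,d,p,R=load('top0'); P=cloud('top',d)
def ell(mask,roi):
    m=np.zeros(mask.shape,np.uint8);x0,y0,x1,y1=roi;m[y0:y1,x0:x1]=mask[y0:y1,x0:x1]*255
    cs,_=cv2.findContours(m,cv2.RETR_EXTERNAL,cv2.CHAIN_APPROX_NONE);c=max(cs,key=cv2.contourArea);return c
g=im.astype(int).sum(2)/3
for n,uv,z in [('recess',(283,206),.079),('tare',(290,265),.056),('power',(246,252),.053),('planter rim',(145,231),.062),('saucer',(253,127),.032),('feed',(399,130),.12)]:
    print(n,onplane('top',uv,z)[0].round(3),P[uv[1],uv[0]].round(3))
# recess
c=ell(g<60,(265,188,302,224));e=cv2.fitEllipse(c);print('recess',e,onplane('top',[e[0]],.072)[0].round(4))
c=ell(g>150,(278,255,302,276));r=cv2.minAreaRect(c);print('tare',r,onplane('top',[r[0]],.056)[0].round(4))
# heights map around objects
Z=P[...,2]
def obj(lo,hi,roi):
    x0,y0,x1,y1=roi; q=P[y0:y1,x0:x1].reshape(-1,3);q=q[(q[:,2]>lo)&(q[:,2]<hi)];print(roi,len(q),np.nanmin(q,0).round(3),np.nanmax(q,0).round(3),q.mean(0).round(4))
print('planter rim');obj(.054,.072,(125,212,170,250))
print('nozzle');obj(.09,.12,(370,220,412,250));obj(.02,.09,(370,220,412,250))
# scale orientation: pan top pts
m=((Z>.073)&(Z<.085)).astype(np.uint8);mm=np.zeros_like(m);mm[160:255,235:335]=m[160:255,235:335]
q=P[mm>0][:,:2];r=cv2.minAreaRect((q*1000).astype(np.float32));print('pan',r,q.mean(0))
m=((Z>.03)&(Z<.1)).astype(np.uint8);mm=np.zeros_like(m);mm[160:290,220:335]=m[160:290,220:335]
q=P[mm>0][:,:2];r=cv2.minAreaRect((q*1000).astype(np.float32));print('scale',r)
b=cv2.resize(im[160:290,215:335],None,fx=5,fy=5,interpolation=cv2.INTER_CUBIC)[:,:,::-1];cv2.imwrite('pics/z1.png',b)
b=np.hstack([cv2.resize(im[205:260,120:180],None,fx=6,fy=6,interpolation=cv2.INTER_CUBIC),cv2.resize(im[205:260,360:420],None,fx=6,fy=6,interpolation=cv2.INTER_CUBIC)])[:,:,::-1];cv2.imwrite('pics/z2.png',b)
```

```text
recess [ 0.572 -0.061  0.079] [ 0.573 -0.062  0.072]
tare [ 0.43  -0.077  0.056] [ 0.43  -0.077  0.054]
power [0.463 0.03  0.053] [0.463 0.03  0.056]
planter rim [0.515 0.279 0.062] [0.517 0.296 0.008]
saucer [0.787 0.011 0.032] [0.787 0.011 0.031]
feed [ 0.748 -0.341  0.12 ] [ 0.748 -0.341  0.121]
recess ((283.11669921875, 205.51849365234375), (18.672576904296875, 19.267410278320312), 167.00550842285156) [ 0.5742 -0.0619  0.072 ]
tare ((289.45001220703125, 265.1500244140625), (10.435516357421875, 10.119288444519043), 18.434946060180664) [ 0.43   -0.0758  0.056 ]
planter rim
(125, 212, 170, 250) 144 [0.486 0.251 0.054] [0.545 0.311 0.066] [0.5156 0.2797 0.0602]
nozzle
(370, 220, 412, 250) 77 [ 0.491 -0.336  0.09 ] [ 0.513 -0.318  0.109] [ 0.5016 -0.3262  0.1013]
(370, 220, 412, 250) 87 [ 0.49  -0.332  0.02 ] [ 0.514 -0.317  0.089] [ 0.5011 -0.3217  0.0537]
pan ((573.86962890625, -60.8931884765625), (150.5088348388672, 140.70590209960938), 73.2039566040039) [ 0.57285153 -0.06097409]
scale ((529.8375854492188, -48.7672119140625), (200.9231719970703, 251.3495635986328), 73.18951416015625)
```

View pics/z1.png

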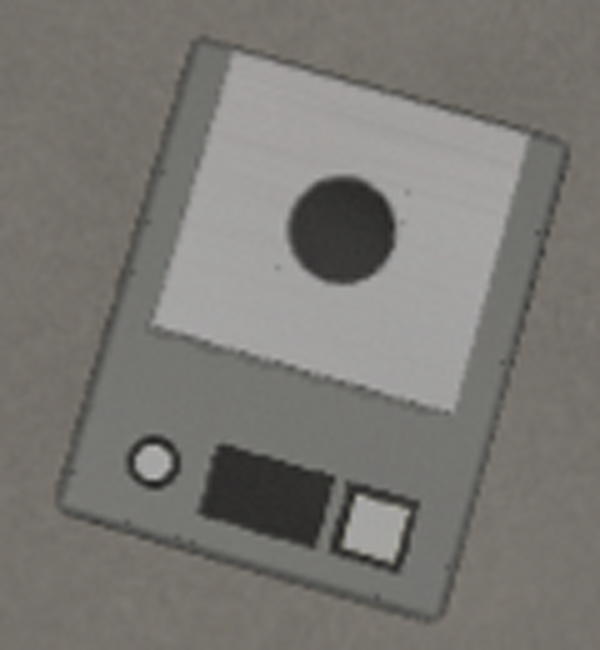

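View pics/z2.png

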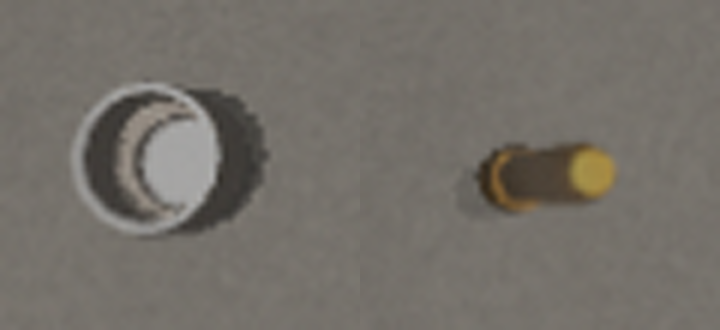

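Everything is consistent with the stated sizes: pan 150x141, scale 201x251, scale yaw about -16.8°, recess near (0.574,-0.062). The tool yaw already matches the scale, so I keep it throughout. Next I look at the planter with the wrist camera.

Request:
arm_command(
  steps=[
    {"xyz":[0.035,-0.024,-0.005]},
    {"xyz":[0.075,-0.053,-0.011]},
    {"xyz":[0.115,-0.081,-0.017]},
    {"xyz":[0.155,-0.109,-0.023]},
    {"xyz":[0.195,-0.137,-0.029]},
    {"xyz":[0.235,-0.165,-0.035]},
    {"xyz":[0.275,-0.193,-0.041]},
    {"xyz":[0.315,-0.221,-0.047]},
    {"xyz":[0.349,-0.244,-0.052]},
    {"xyz":[0.349,-0.244,-0.052]},
  ],
  grip=-1,
)

```text
invalid input
```

Request:
arm_command(
  steps=[
    {"xyz":[0,0,0]},
    {"xyz":[0,0,0]},
    {"xyz":[0,0,0]},
  ],
)

```text
invalid input
```

Run:
```python
from h import *
im,d,s=snap('wrist','w1'); print(s['time'],s['eef_pos'],s['wrist_force'],np.array(s['orientation']).round(4).tolist())
```

```text
0.1 [0.16651256 0.52387479 0.23215894] [-0.70537585  0.61870596 -1.20356939] [[0.303, 0.953, -0.0004], [0.953, -0.303, -0.001], [-0.0011, -0.0001, -1.0]]
```

View pics/w1.png

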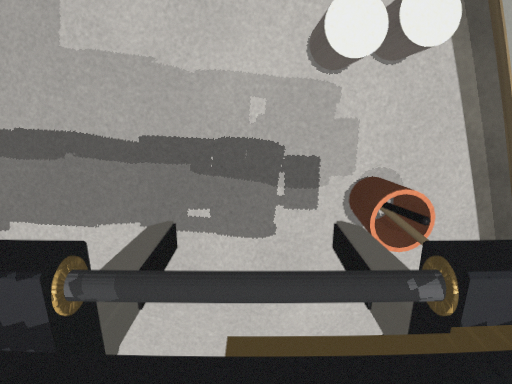

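Request:
arm_command(
  steps=[
    {"xyz":[0.035,-0.024,-0.005],"angular":[0,0,0]},
    {"xyz":[0.075,-0.053,-0.011],"angular":[0,0,0]},
    {"xyz":[0.115,-0.081,-0.017],"angular":[0,0,0]},
    {"xyz":[0.155,-0.109,-0.023],"angular":[0,0,0]},
    {"xyz":[0.195,-0.137,-0.029],"angular":[0,0,0]},
    {"xyz":[0.235,-0.165,-0.035],"angular":[0,0,0]},
    {"xyz":[0.275,-0.193,-0.041],"angular":[0,0,0]},
    {"xyz":[0.315,-0.221,-0.047],"angular":[0,0,0]},
    {"xyz":[0.349,-0.244,-0.052],"angular":[0,0,0]},
    {"xyz":[0.349,-0.244,-0.052],"angular":[0,0,0]},
  ],
  grip=-1,
)

```text
time: 1.15
eef_pos: [0.5185, 0.2772, 0.1795]
orientation: [[0.307, 0.952, -0.0], [0.952, -0.307, -0.001], [-0.001, -0.0, -1.0]]
wrist_force: [-1.0, 0.9, -0.6]
grip_width: 0.998
```

Request:
arm_command(
  steps=[
    {"xyz":[0,0,0],"angular":[0,0,0]},
    {"xyz":[0,0,0],"angular":[0,0,0]},
    {"xyz":[0,0,0],"angular":[0,0,0]},
  ],
)

```text
time: 1.45
eef_pos: [0.5147, 0.281, 0.1809]
orientation: [[0.302, 0.953, 0.0], [0.953, -0.302, 0.0], [0.0, -0.0, -1.0]]
wrist_force: [-0.2, 0.1, 0.2]
grip_width: 1.002
```

Run:
```python
from h import *
im,d,s=snap('wrist','w2'); print(s['time'],s['eef_pos'],s['wrist_force'],np.array(s['orientation']).round(4).tolist())
```

```text
1.45 [0.51473801 0.28100451 0.1808576 ] [-0.23239735  0.13402202  0.16619776] [[0.3015, 0.9535, 0.0], [0.9535, -0.3015, 0.0001], [0.0001, -0.0, -1.0]]
```

View pics/w2.png

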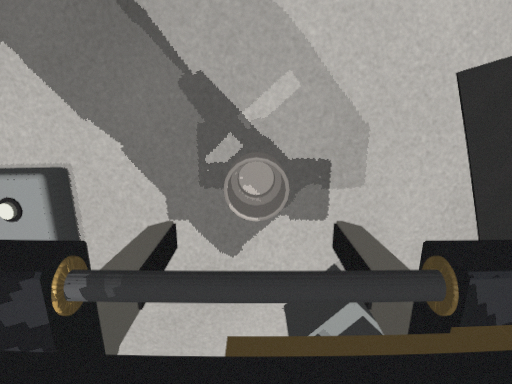

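The wrist view shows the planter's rim centred at about (257,188), between the jaws. Fitting the rim.

Run:
```python
from h import *
im,d,p,R=load('w2'); s=status.get_state(); print(s['eef_pos'],s['time'],s['joint_pos'])
P=cloud('wrist',d,p,R)
Z=P[...,2]; m=((Z>.05)&(Z<.075)).astype(np.uint8)*255; m[:130]=0;m[250:]=0;m[:,:200]=0;m[:,310:]=0
print(m.sum()/255)
cs,_=cv2.findContours(m,cv2.RETR_EXTERNAL,cv2.CHAIN_APPROX_NONE);c=max(cs,key=cv2.contourArea)
w=onplane('wrist',c[:,0,:],.062,p,R)
(x,y),r=cv2.minEnclosingCircle((w[:,:2]*1000).astype(np.float32)); print(x,y,r)
e=cv2.fitEllipse((w[:,:2]*1000).astype(np.float32));print(e, np.nanmedian(Z[m>0]))
print('tool', ( np.array([e[0][0]/1000,e[0][1]/1000,.062])-p)@R)
```

```text
[0.51483721 0.28098798 0.18089313] 1.5 [ 4.20224828e-01  4.72303568e-01  1.60561578e+00  2.30375445e-05
  1.06347447e+00 -8.44325158e-01]
1138.0
512.5372924804688 282.0574951171875 31.607866287231445
((512.7274169921875, 282.50958251953125), (60.37028884887695, 62.07852554321289), 72.07840728759766) 0.061878698419184835
tool [ 0.00081792 -0.0023682   0.11885773]
```

Request:
arm_command(
  steps=[
    {"xyz":[-0.001,0.0005,-0.02],"angular":[0,0,0]},
    {"xyz":[-0.001,0.0005,-0.05],"angular":[0,0,0]},
    {"xyz":[-0.001,0.0005,-0.08],"angular":[0,0,0]},
    {"xyz":[-0.001,0.0005,-0.105],"angular":[0,0,0]},
    {"xyz":[-0.001,0.0005,-0.12],"angular":[0,0,0]},
    {"xyz":[-0.001,0.0005,-0.132],"angular":[0,0,0]},
    {"xyz":[-0.001,0.0005,-0.139],"angular":[0,0,0]},
    {"xyz":[-0.001,0.0005,-0.139],"angular":[0,0,0]},
    {"xyz":[-0.001,0.0005,-0.139],"angular":[0,0,0]},
    {"xyz":[-0.001,0.0005,-0.139],"angular":[0,0,0]},
  ],
)

```text
time: 2.5
eef_pos: [0.5151, 0.2809, 0.0425]
orientation: [[0.303, 0.953, 0.001], [0.953, -0.303, 0.001], [0.001, 0.001, -1.0]]
wrist_force: [0.1, 0.2, -0.0]
grip_width: 1.003
```

Request:
arm_command(
  steps=[
    {"xyz":[0,0,0],"angular":[0,0,0]},
    {"xyz":[0,0,0],"angular":[0,0,0]},
    {"xyz":[0,0,0],"angular":[0,0,0]},
    {"xyz":[0,0,0],"angular":[0,0,0]},
    {"xyz":[0,0,0],"angular":[0,0,0]},
    {"xyz":[0,0,0],"angular":[0,0,0]},
    {"xyz":[0,0,0],"angular":[0,0,0]},
    {"xyz":[0,0,0],"angular":[0,0,0]},
  ],
  grip=1,
  force=15,
)

```text
time: 3.3
eef_pos: [0.5148, 0.2808, 0.0418]
orientation: [[0.303, 0.953, 0.0], [0.953, -0.303, 0.0], [0.0, 0.0, -1.0]]
wrist_force: [1.1, 1.9, 1.2]
grip_width: 0.679
```

Run:
```python
from h import *
im,d,s=snap('wrist','w3'); print(s['time'],s['eef_pos'],s['wrist_force'],s['grip_width'])
```

```text
3.3 [0.51476209 0.28078855 0.04176362] [1.07992037 1.88038803 1.17735604] 0.6793079347766533
```

View pics/w3.png

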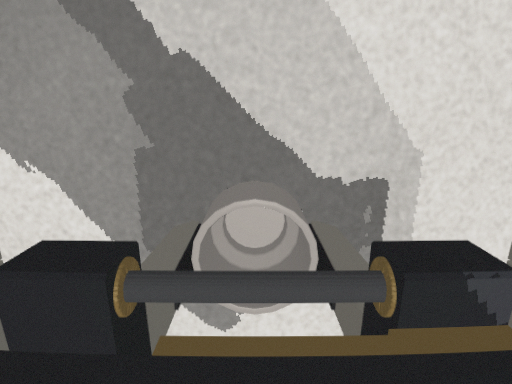

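The planter is gripped (opening 63 mm), with the rim arc visible from (193,252) over (255,200) to (318,252). I lift and go past the recess so the wrist camera sees it beyond the planter.

Request:
arm_command(
  steps=[
    {"xyz":[0,0,0.005],"angular":[0,0,0]},
    {"xyz":[0,0,0.02],"angular":[0,0,0]},
    {"xyz":[0,0,0.05],"angular":[0,0,0]},
    {"xyz":[0,0,0.09],"angular":[0,0,0]},
    {"xyz":[0,0,0.125],"angular":[0,0,0]},
    {"xyz":[0,0,0.14],"angular":[0,0,0]},
    {"xyz":[0,0,0.14],"angular":[0,0,0]},
    {"xyz":[0,0,0.14],"angular":[0,0,0]},
  ],
)

```text
time: 4.15
eef_pos: [0.5142, 0.2804, 0.1814]
orientation: [[0.303, 0.953, -0.001], [0.953, -0.303, -0.0], [-0.0, -0.0, -1.0]]
wrist_force: [-0.1, 0.2, -2.9]
grip_width: 0.675
```

```bash
cat >> h.py <<'E'
def rimfit(fn,zr,p,R,im,d,box=(185,190,325,260)):
    P=cloud('wrist',d,p,R); Z=P[...,2]; x0,y0,x1,y1=box
    q=P[y0:y1,x0:x1].reshape(-1,3); T=(q-p)@R
    k=(abs(q[:,2]-zr)<.004)&(np.hypot(T[:,0],T[:,1])<.036)
    T=T[k]; r=np.hypot(T[:,0],T[:,1])
    A=np.c_[2*T[:,0],2*T[:,1],np.ones(len(T))]; s=np.linalg.lstsq(A,(T[:,:2]**2).sum(1),rcond=None)[0]
    return s[:2], math.sqrt(s[2]+s[0]**2+s[1]**2), len(T), np.median(T[:,2]), T
E
python3 - <<'E'
from h import *
im,d,p,R=load('w3')
c,r,n,tz,T=rimfit('w3',.062,p,R,im,d); print('tool centre',c,'r',r,n,tz, np.percentile(T[:,2],[5,95]))
s=status.get_state(); print(s['time'],s['eef_pos'],s['wrist_force'],s['grip_width'])
print('goal', np.array([.574,-.0614])-s['eef_pos'][:2])
E
```

```text
tool centre [-0.00052863 -0.00150513] r 0.02955871765045741 1889 -0.020411513466882265 [-0.02163901 -0.01734786]
4.15 [0.51416526 0.28039955 0.18142473] [-0.08451648  0.19775046 -2.85844163] 0.675007392815203
goal [ 0.05983474 -0.34179955]
```

Request:
arm_command(
  steps=[
    {"xyz":[0.008,-0.02,0],"angular":[0,0,0]},
    {"xyz":[0.022,-0.06,0],"angular":[0,0,0]},
    {"xyz":[0.038,-0.105,0],"angular":[0,0,0]},
    {"xyz":[0.055,-0.15,0],"angular":[0,0,0]},
    {"xyz":[0.071,-0.195,0],"angular":[0,0,0]},
    {"xyz":[0.087,-0.24,0],"angular":[0,0,0]},
    {"xyz":[0.103,-0.285,0],"angular":[0,0,0]},
    {"xyz":[0.118,-0.325,0],"angular":[0,0,0]},
    {"xyz":[0.127,-0.352,0],"angular":[0,0,0]},
    {"xyz":[0.131,-0.364,0],"angular":[0,0,0]},
  ],
)

```text
time: 5.15
eef_pos: [0.6453, -0.0858, 0.1797]
orientation: [[0.305, 0.952, -0.003], [0.952, -0.305, 0.0], [-0.001, -0.003, -1.0]]
wrist_force: [-0.1, 0.3, -2.9]
grip_width: 0.674
```

Request:
arm_command(
  steps=[
    {"xyz":[0,0,0],"angular":[0,0,0]},
    {"xyz":[0,0,0],"angular":[0,0,0]},
    {"xyz":[0,0,0],"angular":[0,0,0]},
    {"xyz":[0,0,0],"angular":[0,0,0]},
  ],
)

```text
time: 5.55
eef_pos: [0.6454, -0.0821, 0.1817]
orientation: [[0.302, 0.953, -0.0], [0.953, -0.302, 0.0], [0.0, -0.0, -1.0]]
wrist_force: [0.1, -0.0, -2.1]
grip_width: 0.675
```

Run:
```python
from h import *
im,d,s=snap('wrist','w4'); print(s['time'],s['eef_pos'],s['wrist_force'],s['grip_width'],np.array(s['orientation']).round(4).tolist())
```

```text
5.55 [ 0.64539887 -0.08210054  0.18169355] [ 0.10233244 -0.03778908 -2.05847661] 0.6751207118036558 [[0.3016, 0.9534, -0.0001], [0.9534, -0.3016, 0.0001], [0.0001, -0.0002, -1.0]]
```

View pics/w4.png

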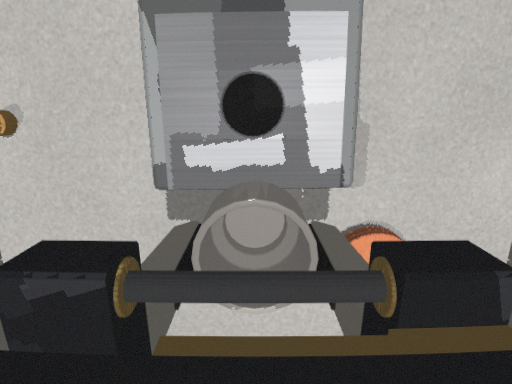

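The recess is at about (253,105), and the planter rim is at (255,250) and still level in the jaws. Measuring both in this view.

Run:
```python
from h import *
im,d,p,R=load('w4')
g=im.mean(2); m=(g<45).astype(np.uint8)*255; m[:60]=0;m[150:]=0;m[:,:210]=0;m[:,295:]=0
cs,_=cv2.findContours(m,cv2.RETR_EXTERNAL,cv2.CHAIN_APPROX_NONE);c=max(cs,key=cv2.contourArea)
print(cv2.fitEllipse(c))
for z in (.079,.072):
    w=onplane('wrist',c[:,0,:],z,p,R); e=cv2.fitEllipse((w[:,:2]*1000).astype(np.float32)); W=np.array([e[0][0],e[0][1],z*1000])/1000
    print(z,e,'tool',(W-p)@R)
P=cloud('wrist',d,p,R); Z=P[...,2]
m2=((Z<.0755)&(Z>.066)).astype(np.uint8); m2[:60]=0;m2[150:]=0;m2[:,:210]=0;m2[:,295:]=0
q=P[m2>0]; print('floor',len(q),q.mean(0),q.min(0),q.max(0)); print('pan z',np.nanmedian(Z[40:150,170:210]))
# pan outline in wrist depth
mp=((Z>.0755)&(Z<.083)).astype(np.uint8); mp[200:]=0
q=P[mp>0][:,:2]; print('pan',cv2.minAreaRect((q*1000).astype(np.float32)))
c2,r,n,tz,T=rimfit('w4',.1817+.0205,p,R,im,d); print('rim tool',c2,r,n,tz)
from math import *
```

```text
((252.17015075683594, 104.47515106201172), (58.83269500732422, 60.94402313232422), 176.1932830810547)
0.079 ((571.074951171875, -61.258338928222656), (48.12853240966797, 48.336463928222656), 98.63274383544922) tool [-0.00255286 -0.07713131  0.10270663]
0.072 ((570.8671264648438, -61.25285720825195), (49.44865798950195, 49.662296295166016), 98.6317367553711) tool [-0.0026108  -0.07732991  0.10970666]
floor 3087 [ 0.57044295 -0.06099816  0.0728652 ] [ 0.54525616 -0.08682676  0.07003035] [ 0.59663467 -0.03521247  0.07542227]
pan z 0.07950237679106603
pan ((570.8104248046875, -61.13212585449219), (151.30665588378906, 141.00830078125), 73.13748168945312)
rim tool [-0.0005397  -0.00144574] 0.02957148548852716 1867 -0.02036438038313722
```

Two independent routes (wrist-relative and top-relative) agree on the shift within 0.2 mm: tool x -2.0 mm, tool y -75.2 mm.

Request:
arm_command(
  steps=[
    {"xyz":[-0.02,0.006,0],"angular":[0,0,0]},
    {"xyz":[-0.045,0.013,-0.01],"angular":[0,0,0]},
    {"xyz":[-0.065,0.019,-0.025],"angular":[0,0,0]},
    {"xyz":[-0.0723,0.0208,-0.04],"angular":[0,0,0]},
    {"xyz":[-0.0723,0.0208,-0.045],"angular":[0,0,0]},
    {"xyz":[-0.0723,0.0208,-0.045],"angular":[0,0,0]},
    {"xyz":[-0.0723,0.0208,-0.045],"angular":[0,0,0]},
    {"xyz":[-0.0723,0.0208,-0.045],"angular":[0,0,0]},
  ],
)

```text
time: 6.4
eef_pos: [0.5741, -0.0627, 0.1373]
orientation: [[0.303, 0.953, 0.001], [0.953, -0.303, -0.0], [0.0, 0.001, -1.0]]
wrist_force: [0.6, -0.4, -2.3]
grip_width: 0.676
```

Run:
```python
from h import *
im,d,s=snap('top','t5'); snap('scene','s5'); print(s['time'],s['eef_pos'],s['wrist_force'],np.array(s['eef_pos'])-[.6454-.0723,-.0821+.0208,0])
```

```text
6.4 [ 0.5740858  -0.06266802  0.13731902] [ 0.56000668 -0.42209964 -2.26198457] [ 0.0009858  -0.00136802  0.13731902]
```

Request:
arm_command(
  steps=[
    {"xyz":[0,0,0],"angular":[0,0,0]},
    {"xyz":[0,0,0],"angular":[0,0,0]},
    {"xyz":[0,0,0],"angular":[0,0,0]},
  ],
)

```text
time: 6.8
eef_pos: [0.5733, -0.0626, 0.1367]
orientation: [[0.303, 0.953, 0.0], [0.953, -0.303, -0.0], [0.0, 0.0, -1.0]]
wrist_force: [0.2, -0.7, -2.1]
grip_width: 0.676
```

Request:
arm_command(
  steps=[
    {"xyz":[0,0.0013,-0.003],"angular":[0,0,0]},
    {"xyz":[0,0.0013,-0.008],"angular":[0,0,0]},
    {"xyz":[0,0.0013,-0.012],"angular":[0,0,0]},
    {"xyz":[0,0.0013,-0.014],"angular":[0,0,0]},
    {"xyz":[0,0.0013,-0.014],"angular":[0,0,0]},
    {"xyz":[0,0.0013,-0.014],"angular":[0,0,0]},
    {"xyz":[0,0.0013,-0.014],"angular":[0,0,0]},
  ],
)

```text
time: 7.5
eef_pos: [0.5734, -0.0613, 0.1228]
orientation: [[0.303, 0.953, 0.0], [0.953, -0.303, -0.0], [0.0, 0.0, -1.0]]
wrist_force: [0.2, -0.3, -1.7]
grip_width: 0.675
```

Run:
```python
from h import *
im,d,s=snap('scene','s6'); print(s['time'],s['eef_pos'],s['wrist_force'])
cv2.imwrite('pics/s6z.png',cv2.resize(im[110:240,180:340],None,fx=4.5,fy=4.5,interpolation=cv2.INTER_CUBIC)[:,:,::-1])
```

```text
7.5 [ 0.57339034 -0.0612832   0.12276172] [ 0.15534447 -0.33646937 -1.72062563]
```

View pics/s6z.png

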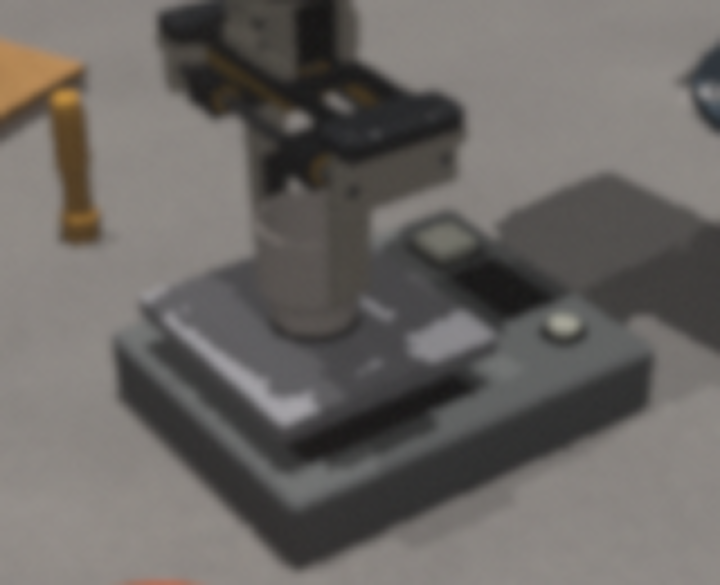

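The planter stands level just above the recess (dark rim at (315,335) in the zoom). Now feeling down slowly.

Request:
arm_command(
  steps=[
    {"xyz":[0,0,-0.001],"angular":[0,0,0]},
    {"xyz":[0,0,-0.002],"angular":[0,0,0]},
    {"xyz":[0,0,-0.003],"angular":[0,0,0]},
    {"xyz":[0,0,-0.004],"angular":[0,0,0]},
    {"xyz":[0,0,-0.0045],"angular":[0,0,0]},
    {"xyz":[0,0,-0.0045],"angular":[0,0,0]},
    {"xyz":[0,0,-0.0045],"angular":[0,0,0]},
  ],
)

```text
time: 8.25
eef_pos: [0.5733, -0.0612, 0.1182]
orientation: [[0.303, 0.953, 0.0], [0.953, -0.303, -0.0], [0.0, 0.0, -1.0]]
wrist_force: [0.4, -1.0, -2.1]
grip_width: 0.675
```

No contact load with the foot about 2.4 mm inside. Continuing.

Request:
arm_command(
  steps=[
    {"xyz":[0,0,-0.001],"angular":[0,0,0]},
    {"xyz":[0,0,-0.002],"angular":[0,0,0]},
    {"xyz":[0,0,-0.003],"angular":[0,0,0]},
    {"xyz":[0,0,-0.0035],"angular":[0,0,0]},
    {"xyz":[0,0,-0.0035],"angular":[0,0,0]},
    {"xyz":[0,0,-0.0035],"angular":[0,0,0]},
  ],
)

```text
time: 8.85
eef_pos: [0.5733, -0.0613, 0.1146]
orientation: [[0.303, 0.953, -0.0], [0.953, -0.303, 0.0], [0.0, -0.0, -1.0]]
wrist_force: [-0.6, -0.3, -2.8]
grip_width: 0.678
```

Request:
arm_command(
  steps=[
    {"xyz":[0,0,-0.001],"angular":[0,0,0]},
    {"xyz":[0,0,-0.0015],"angular":[0,0,0]},
    {"xyz":[0,0,-0.0015],"angular":[0,0,0]},
    {"xyz":[0,0,-0.0015],"angular":[0,0,0]},
  ],
)

```text
time: 9.25
eef_pos: [0.5734, -0.0613, 0.1133]
orientation: [[0.303, 0.953, 0.0], [0.953, -0.303, -0.0], [0.0, 0.0, -1.0]]
wrist_force: [0.1, -0.4, -1.0]
grip_width: 0.678
```

Contact begins at TCP 0.1133, where the recess floor is expected. I press 1.5 mm further, then release slowly.

Request:
arm_command(
  steps=[
    {"xyz":[0,0,-0.0008],"angular":[0,0,0]},
    {"xyz":[0,0,-0.0015],"angular":[0,0,0]},
    {"xyz":[0,0,-0.0015],"angular":[0,0,0]},
    {"xyz":[0,0,-0.0015],"angular":[0,0,0]},
  ],
)

```text
time: 9.65
eef_pos: [0.5734, -0.0613, 0.1118]
orientation: [[0.303, 0.953, 0.0], [0.953, -0.303, -0.0], [0.0, 0.0, -1.0]]
wrist_force: [-0.9, -0.3, 1.9]
grip_width: 0.676
```

Request:
arm_command(
  steps=[
    {"xyz":[0,0,0],"angular":[0,0,0]},
    {"xyz":[0,0,0],"angular":[0,0,0]},
    {"xyz":[0,0,0],"angular":[0,0,0]},
    {"xyz":[0,0,0],"angular":[0,0,0]},
    {"xyz":[0,0,0],"angular":[0,0,0]},
    {"xyz":[0,0,0],"angular":[0,0,0]},
  ],
  grip=-1,
)

```text
time: 10.25
eef_pos: [0.5733, -0.0613, 0.1116]
orientation: [[0.303, 0.953, -0.0], [0.953, -0.303, -0.0], [-0.0, -0.0, -1.0]]
wrist_force: [-1.0, 0.8, -0.3]
grip_width: 1.001
```

Run:
```python
from h import *
im,d,s=snap('scene','s7'); print(s['time'],s['eef_pos'],s['wrist_force'],s['grip_width'])
cv2.imwrite('pics/s7z.png',cv2.resize(im[110:240,180:340],None,fx=4.5,fy=4.5,interpolation=cv2.INTER_CUBIC)[:,:,::-1])
im,d,s=snap('wrist','w7');p,R=load('w7')[2:]
P=cloud('wrist',d,p,R)
for zr in (.131,.133):
  c,r,n,tz,T=rimfit('w7',zr,p,R,im,d);print(c,r,n,tz,np.percentile(T[:,2],[5,50,95]))
```

```text
10.25 [ 0.57329542 -0.06125581  0.11162257] [-0.97583922  0.79898062 -0.25098031] 1.001014559028779
[-0.000481   -0.00319674] 0.02811309169652111 1846 -0.021311679007964622 [-0.02245741 -0.02131168 -0.01696888]
[-0.00048336 -0.00291532] 0.028237282731992788 1725 -0.021385562000732775 [-0.02249181 -0.02138556 -0.01879714]
```

View pics/s7z.png

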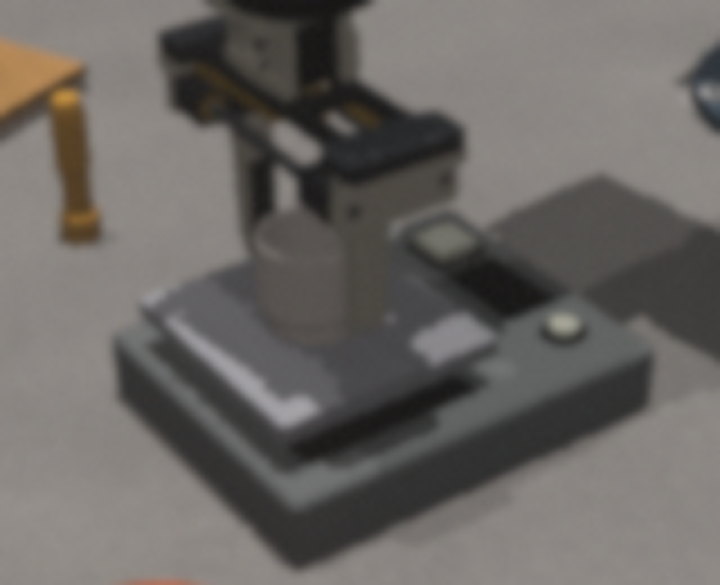

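View pics/w7.png

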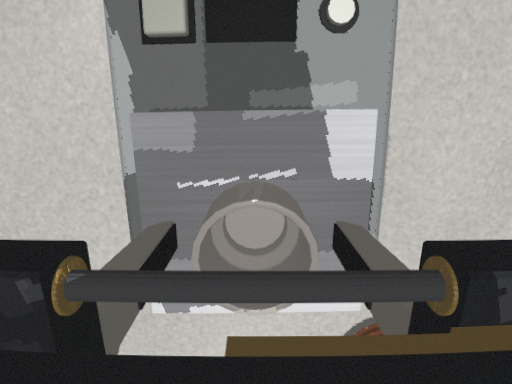

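The planter is seated: rim at 0.133, matching a loaded floor at about 0.071, and upright in both views. Retreating upward, then to tare with the gripper closed.

Request:
arm_command(
  steps=[
    {"xyz":[0,0,0.01],"angular":[0,0,0]},
    {"xyz":[0,0,0.03],"angular":[0,0,0]},
    {"xyz":[0,0,0.06],"angular":[0,0,0]},
    {"xyz":[0,0,0.09],"angular":[0,0,0]},
    {"xyz":[-0.02,-0.002,0.1],"angular":[0,0,0]},
    {"xyz":[-0.055,-0.006,0.1],"angular":[0,0,0]},
    {"xyz":[-0.095,-0.01,0.1],"angular":[0,0,0]},
    {"xyz":[-0.125,-0.013,0.1],"angular":[0,0,0]},
    {"xyz":[-0.143,-0.0145,0.09],"angular":[0,0,0]},
    {"xyz":[-0.143,-0.0145,0.08],"angular":[0,0,0]},
  ],
)

```text
time: 11.35
eef_pos: [0.4291, -0.0758, 0.1923]
orientation: [[0.304, 0.953, 0.001], [0.953, -0.304, -0.0], [-0.0, 0.001, -1.0]]
wrist_force: [0.9, -0.7, 0.2]
grip_width: 0.999
```

Request:
arm_command(
  steps=[
    {"xyz":[0,0,0],"angular":[0,0,0]},
    {"xyz":[0,0,0],"angular":[0,0,0]},
    {"xyz":[0,0,0],"angular":[0,0,0]},
    {"xyz":[0,0,0],"angular":[0,0,0]},
  ],
  grip=1,
  force=20,
)

```text
time: 11.75
eef_pos: [0.4309, -0.0757, 0.1918]
orientation: [[0.303, 0.953, 0.0], [0.953, -0.303, -0.0], [0.0, 0.0, -1.0]]
wrist_force: [-0.3, 0.1, -0.2]
grip_width: 0.705
```

Run:
```python
from h import *
im,d,s=snap('top','t8'); print(s['time'],s['eef_pos'],s['wrist_force'],s['grip_width'])
P=cloud('top',d); Z=P[...,2]
cv2.imwrite('pics/t8z.png',cv2.resize(im[150:320,200:360],None,fx=3.5,fy=3.5,interpolation=cv2.INTER_CUBIC)[:,:,::-1])
m=((Z>.126)&(Z<.139)).astype(np.uint8); m[:160]=0;m[240:]=0;m[:,240:330]*=1;m[:,:240]=0;m[:,330:]=0
q=P[m>0];print(len(q),q.mean(0));A=np.c_[q[:,:2]-q[:,:2].mean(0),np.ones(len(q))];print(np.linalg.lstsq(A,q[:,2],rcond=None)[0])
im,d,s=snap('wrist','w8')
```

```text
11.75 [ 0.43089676 -0.07574939  0.19179409] [-0.25370409  0.08876241 -0.18031998] 0.7045782643013189
152 [ 0.57540948 -0.06147723  0.13232605]
[0.00459811 0.00841213 0.13232605]
```

View pics/t8z.png

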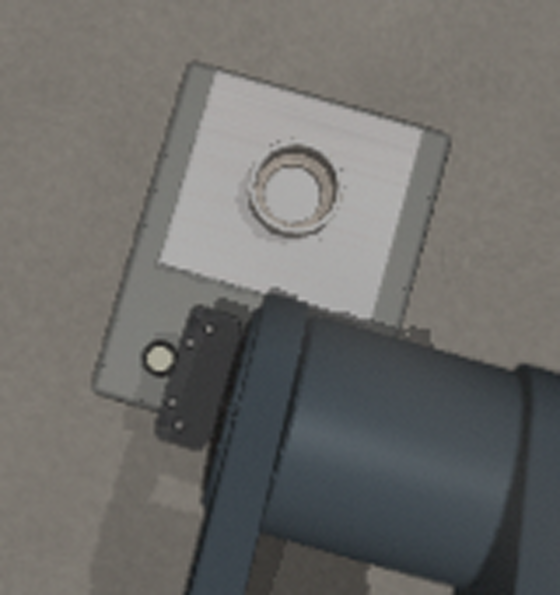

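View pics/w8.png

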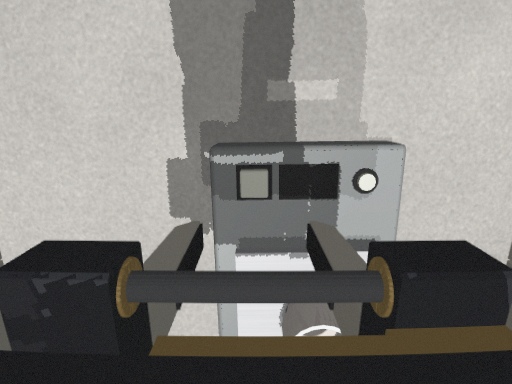

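The top view shows the planter level (tilt under 0.6°) at rim height 0.132. The wrist view shows tare at (254,183), directly below the tool.

Run:
```python
from h import *
im,d,p,R=load('w8'); W=onplane('wrist',[(254,183)],.056,p,R)[0]; print(W,(W-p)@R,p)
```

```text
[ 0.42642595 -0.07552515  0.056     ] [-0.00111985 -0.00421451  0.13576325] [ 0.43075091 -0.07572647  0.19176425]
```

Request:
arm_command(
  steps=[
    {"xyz":[0,0,-0.02],"angular":[0,0,0]},
    {"xyz":[0,0,-0.045],"angular":[0,0,0]},
    {"xyz":[0,0,-0.07],"angular":[0,0,0]},
    {"xyz":[0,0,-0.09],"angular":[0,0,0]},
    {"xyz":[0,0,-0.103],"angular":[0,0,0]},
    {"xyz":[0,0,-0.11],"angular":[0,0,0]},
    {"xyz":[0,0,-0.112],"angular":[0,0,0]},
    {"xyz":[0,0,-0.112],"angular":[0,0,0]},
    {"xyz":[0,0,-0.112],"angular":[0,0,0]},
  ],
)

```text
time: 12.75
eef_pos: [0.4307, -0.0758, 0.0802]
orientation: [[0.303, 0.953, 0.001], [0.953, -0.303, -0.0], [0.0, 0.001, -1.0]]
wrist_force: [0.4, -0.6, -0.0]
grip_width: 0.003
```

Request:
arm_command(
  steps=[
    {"xyz":[-0.001,0,-0.003],"angular":[0,0,0]},
    {"xyz":[-0.001,0,-0.006],"angular":[0,0,0]},
    {"xyz":[-0.001,0,-0.009],"angular":[0,0,0]},
    {"xyz":[-0.001,0,-0.011],"angular":[0,0,0]},
    {"xyz":[-0.001,0,-0.0125],"angular":[0,0,0]},
    {"xyz":[-0.001,0,-0.0125],"angular":[0,0,0]},
  ],
)

```text
time: 13.35
eef_pos: [0.4293, -0.0758, 0.0671]
orientation: [[0.303, 0.953, -0.0], [0.953, -0.303, 0.0], [0.0, -0.0, -1.0]]
wrist_force: [-0.5, 0.3, 4.1]
grip_width: 0.007
```

Request:
arm_command(
  steps=[
    {"xyz":[0,0,-0.0007],"angular":[0,0,0]},
    {"xyz":[0,0,-0.0014],"angular":[0,0,0]},
    {"xyz":[0,0,-0.0018],"angular":[0,0,0]},
    {"xyz":[0,0,-0.0018],"angular":[0,0,0]},
  ],
)

```text
time: 13.75
eef_pos: [0.4294, -0.0758, 0.0654]
orientation: [[0.303, 0.953, 0.0], [0.953, -0.303, -0.0], [-0.0, 0.0, -1.0]]
wrist_force: [-1.6, 0.1, 4.9]
grip_width: 0.007
```

Request:
arm_command(
  steps=[
    {"xyz":[0,0,-0.0003],"angular":[0,0,0]},
    {"xyz":[0,0,-0.0006],"angular":[0,0,0]},
    {"xyz":[0,0,-0.0006],"angular":[0,0,0]},
  ],
)

```text
time: 14.05
eef_pos: [0.4294, -0.0758, 0.0651]
orientation: [[0.303, 0.953, 0.0], [0.953, -0.303, -0.0], [-0.0, 0.0, -1.0]]
wrist_force: [-3.4, 0.8, 11.2]
grip_width: 0.005
```

The key is on its hard stop at 11 N. Holding for a second.

Request:
arm_command(
  steps=[
    {"xyz":[0,0,0],"angular":[0,0,0]},
    {"xyz":[0,0,0],"angular":[0,0,0]},
    {"xyz":[0,0,0],"angular":[0,0,0]},
    {"xyz":[0,0,0],"angular":[0,0,0]},
    {"xyz":[0,0,0],"angular":[0,0,0]},
    {"xyz":[0,0,0],"angular":[0,0,0]},
    {"xyz":[0,0,0],"angular":[0,0,0]},
    {"xyz":[0,0,0],"angular":[0,0,0]},
    {"xyz":[0,0,0],"angular":[0,0,0]},
    {"xyz":[0,0,0],"angular":[0,0,0]},
  ],
)

```text
time: 15.05
eef_pos: [0.4294, -0.0758, 0.0651]
orientation: [[0.303, 0.953, 0.0], [0.953, -0.303, -0.0], [-0.0, 0.0, -1.0]]
wrist_force: [-3.9, -0.0, 11.3]
grip_width: 0.008
```

Request:
arm_command(
  steps=[
    {"xyz":[0,0,0],"angular":[0,0,0]},
    {"xyz":[0,0,0.005],"angular":[0,0,0]},
    {"xyz":[0,0,0.015],"angular":[0,0,0]},
    {"xyz":[0,0,0.04],"angular":[0,0,0]},
    {"xyz":[0,0,0.08],"angular":[0,0,0]},
    {"xyz":[0,0,0.12],"angular":[0,0,0]},
    {"xyz":[0,0,0.15],"angular":[0,0,0]},
    {"xyz":[0,0,0.16],"angular":[0,0,0]},
  ],
)

```text
time: 15.85
eef_pos: [0.4302, -0.076, 0.2278]
orientation: [[0.303, 0.953, 0.005], [0.953, -0.303, -0.001], [0.0, 0.005, -1.0]]
wrist_force: [0.7, -0.5, -1.4]
grip_width: 0.004
```

Request:
arm_command(
  steps=[
    {"xyz":[0.005,-0.02,0],"angular":[0,0,0]},
    {"xyz":[0.017,-0.06,0],"angular":[0,0,0]},
    {"xyz":[0.03,-0.105,0],"angular":[0,0,0]},
    {"xyz":[0.043,-0.15,0],"angular":[0,0,0]},
    {"xyz":[0.055,-0.195,0],"angular":[0,0,0]},
    {"xyz":[0.066,-0.23,0],"angular":[0,0,0]},
    {"xyz":[0.071,-0.247,0],"angular":[0,0,0]},
    {"xyz":[0.071,-0.247,0],"angular":[0,0,0]},
    {"xyz":[0.071,-0.247,0],"angular":[0,0,0]},
    {"xyz":[0.071,-0.247,0],"angular":[0,0,0]},
  ],
  grip=-1,
)

```text
time: 16.85
eef_pos: [0.5, -0.3216, 0.2245]
orientation: [[0.302, 0.953, -0.001], [0.953, -0.302, 0.001], [0.0, -0.001, -1.0]]
wrist_force: [-0.7, -0.4, 1.2]
grip_width: 0.816
```

Run:
```python
from h import *
im,d,s=snap('wrist','w9'); print(s['time'],s['eef_pos'],s['grip_width'])
p,R=load('w9')[2:]
P=cloud('wrist',d,p,R); Z=P[...,2]
m=(Z>.100)&(Z<.112); m[:120]=0; m[260:]=0;m[:,:180]=0;m[:,330:]=0
q=P[m];print(len(q),q.mean(0),q.min(0),q.max(0),'tool',(q.mean(0)-p)@R)
im,d,_,_=load('top0')
print('top tip',onplane('top',[(398.5,233.7)],.105))
```

```text
16.85 [ 0.50003288 -0.32157252  0.22448652] 0.8156786360415925
358 [ 0.49908796 -0.32872789  0.10481769] [ 0.48994976 -0.3389091   0.10005841] [ 0.51002062 -0.31918765  0.10728891] tool [-0.00715804  0.00135497  0.11966473]
top tip [[ 0.50139006 -0.32945381  0.105     ]]
```

View pics/w9.png

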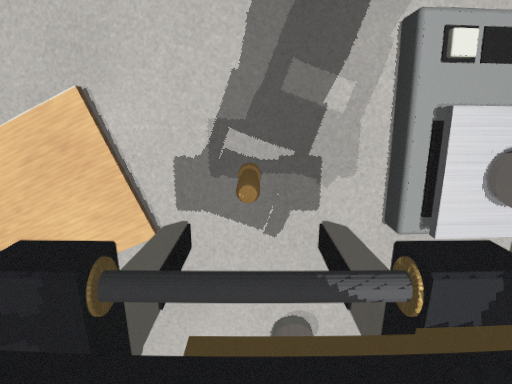

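The nozzle's top is at (248,190) in the wrist view; its base is hidden beneath. I check the crossbar's height behind the TCP before descending.

Run:
```python
from h import *
im,d,p,R=load('w9');P=cloud('wrist',d,p,R)
for u,v in [(256,275),(256,287),(256,298),(256,350),(170,245)]: print((u,v),((P[v,u]-p)@R).round(4))
s=status.get_state();print(s['eef_pos'])
```

```text
(256, 275) [-0.0001 -0.0312 -0.0855]
(256, 287) [-0.0001 -0.0301 -0.0893]
(256, 298) [-0.0001 -0.0263 -0.0881]
(256, 350) [-0.0001 -0.021  -0.0993]
(170, 245) [-0.0405 -0.01   -0.0218]
[ 0.50011987 -0.32163753  0.22469691]
```

Request:
arm_command(
  steps=[
    {"xyz":[0.0005,-0.004,0],"angular":[0,0,0]},
    {"xyz":[0.0005,-0.007,-0.01],"angular":[0,0,0]},
    {"xyz":[0.0005,-0.007,-0.04],"angular":[0,0,0]},
    {"xyz":[0.0005,-0.007,-0.07],"angular":[0,0,0]},
    {"xyz":[0.0005,-0.007,-0.075],"angular":[0,0,0]},
    {"xyz":[0.0005,-0.007,-0.075],"angular":[0,0,0]},
    {"xyz":[0.0005,-0.007,-0.075],"angular":[0,0,0]},
  ],
)

```text
time: 17.6
eef_pos: [0.5013, -0.3302, 0.151]
orientation: [[0.303, 0.953, 0.001], [0.953, -0.303, -0.001], [-0.001, 0.002, -1.0]]
wrist_force: [1.0, -0.3, -0.0]
grip_width: 1.0
```

Run:
```python
from h import *
im,d,s=snap('wrist','w10'); print(s['time'],s['eef_pos'],s['grip_width'])
p,R=load('w10')[2:]
P=cloud('wrist',d,p,R); Z=P[...,2]
m=(Z>.100)&(Z<.112); m[:120]=0; m[270:]=0;m[:,:180]=0;m[:,330:]=0
q=P[m];print(len(q),q.mean(0),q.min(0),q.max(0),'tool',(q.mean(0)-p)@R)
```

```text
17.6 [ 0.50133653 -0.33016057  0.15096787] 0.999850160093343
639 [ 0.4986292  -0.32868316  0.10470834] [ 0.48938805 -0.33910486  0.10001069] [ 0.50910127 -0.31903137  0.10732923] tool [ 0.0006156  -0.00310095  0.04625432]
```

View pics/w10.png

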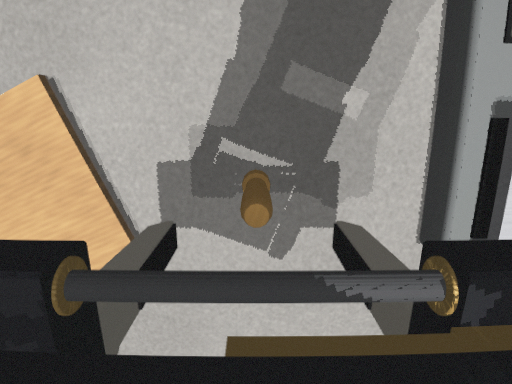

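The nozzle top (256,212) is centred between the jaws. Descending to grip the barrel with the tips about 62 mm up, so the fingers stay above the planter's rim later.

Request:
arm_command(
  steps=[
    {"xyz":[-0.001,0.0005,-0.015],"angular":[0,0,0]},
    {"xyz":[-0.001,0.0005,-0.035],"angular":[0,0,0]},
    {"xyz":[-0.001,0.0005,-0.055],"angular":[0,0,0]},
    {"xyz":[-0.001,0.0005,-0.067],"angular":[0,0,0]},
    {"xyz":[-0.001,0.0005,-0.073],"angular":[0,0,0]},
    {"xyz":[-0.001,0.0005,-0.073],"angular":[0,0,0]},
    {"xyz":[-0.001,0.0005,-0.073],"angular":[0,0,0]},
  ],
)

```text
time: 18.35
eef_pos: [0.5002, -0.3296, 0.0776]
orientation: [[0.303, 0.953, 0.001], [0.953, -0.303, -0.001], [-0.0, 0.001, -1.0]]
wrist_force: [-0.4, -0.2, 0.2]
grip_width: 0.992
```

Request:
arm_command(
  steps=[
    {"xyz":[0,0,0],"angular":[0,0,0]},
    {"xyz":[0,0,0],"angular":[0,0,0]},
    {"xyz":[0,0,0],"angular":[0,0,0]},
    {"xyz":[0,0,0],"angular":[0,0,0]},
    {"xyz":[0,0,0],"angular":[0,0,0]},
    {"xyz":[0,0,0],"angular":[0,0,0]},
    {"xyz":[0,0,0],"angular":[0,0,0]},
    {"xyz":[0,0,0],"angular":[0,0,0]},
    {"xyz":[0,0,0],"angular":[0,0,0]},
    {"xyz":[0,0,0],"angular":[0,0,0]},
  ],
  grip=1,
  force=20,
)

```text
time: 19.35
eef_pos: [0.4998, -0.3292, 0.0767]
orientation: [[0.303, 0.953, -0.0], [0.953, -0.303, 0.0], [-0.0, -0.0, -1.0]]
wrist_force: [0.2, 0.2, -0.8]
grip_width: 0.253
```

Request:
arm_command(
  steps=[
    {"xyz":[0,0,0],"angular":[0,0,0]},
    {"xyz":[0,0,0],"angular":[0,0,0]},
  ],
)

```text
time: 19.55
eef_pos: [0.4998, -0.3292, 0.0767]
orientation: [[0.303, 0.953, -0.0], [0.953, -0.303, 0.0], [0.0, -0.0, -1.0]]
wrist_force: [0.9, -0.3, 0.6]
grip_width: 0.253
```

Gripped at 23.5 mm, the barrel's width. Lifting straight up, then across.

Request:
arm_command(
  steps=[
    {"xyz":[0,0,0.005],"angular":[0,0,0]},
    {"xyz":[0,0,0.02],"angular":[0,0,0]},
    {"xyz":[0,0,0.05],"angular":[0,0,0]},
    {"xyz":[0,0,0.09],"angular":[0,0,0]},
    {"xyz":[0,0,0.13],"angular":[0,0,0]},
    {"xyz":[0,0,0.165],"angular":[0,0,0]},
    {"xyz":[0,0,0.185],"angular":[0,0,0]},
    {"xyz":[0,0,0.19],"angular":[0,0,0]},
    {"xyz":[0,0,0.19],"angular":[0,0,0]},
  ],
)

```text
time: 20.45
eef_pos: [0.4998, -0.3292, 0.2674]
orientation: [[0.303, 0.953, 0.001], [0.953, -0.303, -0.001], [-0.0, 0.001, -1.0]]
wrist_force: [0.6, -0.4, -1.2]
grip_width: 0.254
```

Request:
arm_command(
  steps=[
    {"xyz":[0.004,0.014,0],"angular":[0,0,0]},
    {"xyz":[0.013,0.047,0],"angular":[0,0,0]},
    {"xyz":[0.023,0.084,0],"angular":[0,0,0]},
    {"xyz":[0.034,0.122,0],"angular":[0,0,0]},
    {"xyz":[0.044,0.16,0],"angular":[0,0,0]},
    {"xyz":[0.055,0.198,0],"angular":[0,0,0]},
    {"xyz":[0.064,0.232,0],"angular":[0,0,0]},
    {"xyz":[0.071,0.257,0],"angular":[0,0,0]},
    {"xyz":[0.074,0.268,0],"angular":[0,0,0]},
    {"xyz":[0.074,0.268,0],"angular":[0,0,0]},
  ],
)

```text
time: 21.45
eef_pos: [0.5736, -0.0598, 0.2658]
orientation: [[0.301, 0.954, -0.002], [0.954, -0.301, 0.0], [-0.0, -0.002, -1.0]]
wrist_force: [-0.6, -0.3, -1.4]
grip_width: 0.253
```

Request:
arm_command(
  steps=[
    {"xyz":[0,0,0],"angular":[0,0,0]},
    {"xyz":[0,0,0],"angular":[0,0,0]},
    {"xyz":[0,0,0],"angular":[0,0,0]},
  ],
)

```text
time: 21.75
eef_pos: [0.5736, -0.0622, 0.2667]
orientation: [[0.304, 0.953, -0.0], [0.953, -0.304, -0.0], [-0.0, -0.0, -1.0]]
wrist_force: [0.2, -0.4, -0.7]
grip_width: 0.254
```

Run:
```python
from h import *
im,d,s=snap('scene','s11'); print(s['time'],s['eef_pos'],s['grip_width'],s['wrist_force'])
cv2.imwrite('pics/s11z.png',cv2.resize(im[60:240,180:340],None,fx=3.3,fy=3.3,interpolation=cv2.INTER_CUBIC)[:,:,::-1])
snap('wrist','w11')
```

```text
21.75 [ 0.57357941 -0.06221339  0.266654  ] 0.2541668575729324 [ 0.21531955 -0.44440188 -0.66627537]
```

View pics/s11z.png

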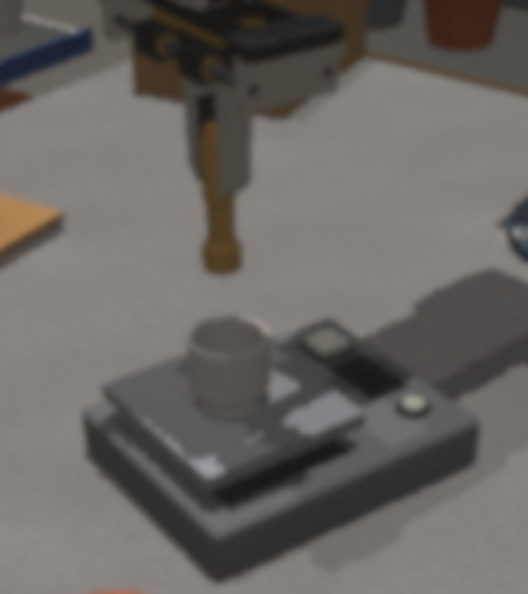

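View pics/w11.png

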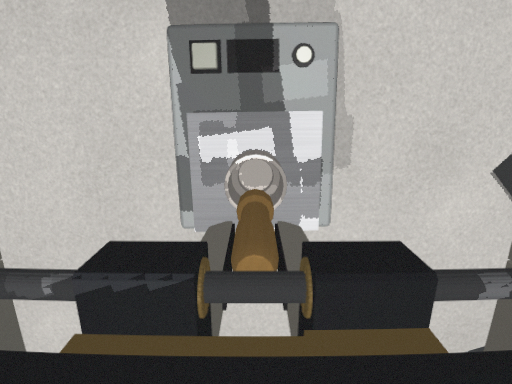

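The nozzle hangs upright above the planter, with both at column 255 in the wrist view. Quick numeric check of their lateral offset, then lowering.

Run:
```python
from h import *
im,d,p,R=load('w11');P=cloud('wrist',d,p,R);T=(P-p)@R;Z=P[...,2]
m=(abs(Z-.1325)<.004);m[:140]=0;m[225:]=0;m[:,:215]=0;m[:,300:]=0
q=T[m];A=np.c_[2*q[:,:2],np.ones(len(q))];s=np.linalg.lstsq(A,(q[:,:2]**2).sum(1),rcond=None)[0];print('rim',s[:2],math.sqrt(s[2]+s[0]**2+s[1]**2),len(q))
hsv=cv2.cvtColor(im,cv2.COLOR_RGB2HSV)
for a,b in ((.055,.074),(.02,.04),(-.02,0.)):
    k=(T[...,2]>a)&(T[...,2]<b)&(hsv[...,1]>120)&(abs(T[...,0])<.03)&(abs(T[...,1])<.04);q=T[k]
    if len(q): print('nozzle',a,len(q),np.nanmin(q,0).round(4),np.nanmax(q,0).round(4))
```

```text
rim [ 0.00014834 -0.00260139] 0.028638824096854316 634
nozzle 0.055 433 [-0.0135 -0.0136  0.055 ] [0.0124 0.0058 0.0738]
nozzle 0.02 168 [-0.01   -0.0117  0.02  ] [ 0.0093 -0.0018  0.04  ]
nozzle -0.02 720 [-0.0121 -0.0123 -0.02  ] [ 0.0111  0.0037 -0.    ]
```

Request:
arm_command(
  steps=[
    {"xyz":[-0.0014,0.0005,-0.01],"angular":[0,0,0]},
    {"xyz":[-0.0014,0.0005,-0.025],"angular":[0,0,0]},
    {"xyz":[-0.0014,0.0005,-0.04],"angular":[0,0,0]},
    {"xyz":[-0.0014,0.0005,-0.055],"angular":[0,0,0]},
    {"xyz":[-0.0014,0.0005,-0.07],"angular":[0,0,0]},
    {"xyz":[-0.0014,0.0005,-0.082],"angular":[0,0,0]},
    {"xyz":[-0.0014,0.0005,-0.092],"angular":[0,0,0]},
    {"xyz":[-0.0014,0.0005,-0.098],"angular":[0,0,0]},
    {"xyz":[-0.0014,0.0005,-0.102],"angular":[0,0,0]},
    {"xyz":[-0.0014,0.0005,-0.104],"angular":[0,0,0]},
  ],
)

```text
time: 22.85
eef_pos: [0.5725, -0.0608, 0.1626]
orientation: [[0.303, 0.953, 0.0], [0.953, -0.303, -0.0], [0.0, 0.0, -1.0]]
wrist_force: [-0.4, 0.0, -1.6]
grip_width: 0.256
```

Request:
arm_command(
  steps=[
    {"xyz":[0,0,-0.001],"angular":[0,0,0]},
    {"xyz":[0,0,-0.002],"angular":[0,0,0]},
    {"xyz":[0,0,-0.003],"angular":[0,0,0]},
    {"xyz":[0,0,-0.004],"angular":[0,0,0]},
    {"xyz":[0,0,-0.005],"angular":[0,0,0]},
    {"xyz":[0,0,-0.0055],"angular":[0,0,0]},
    {"xyz":[0,0,-0.0055],"angular":[0,0,0]},
    {"xyz":[0,0,-0.0055],"angular":[0,0,0]},
  ],
)

```text
time: 23.65
eef_pos: [0.5724, -0.0608, 0.1573]
orientation: [[0.303, 0.953, 0.0], [0.953, -0.303, -0.0], [-0.0, 0.0, -1.0]]
wrist_force: [-0.8, -0.5, -1.8]
grip_width: 0.25
```

Request:
arm_command(
  steps=[
    {"xyz":[0,0,-0.0005],"angular":[0,0,0]},
    {"xyz":[0,0,-0.001],"angular":[0,0,0]},
    {"xyz":[0,0,-0.0015],"angular":[0,0,0]},
    {"xyz":[0,0,-0.002],"angular":[0,0,0]},
    {"xyz":[0,0,-0.0025],"angular":[0,0,0]},
    {"xyz":[0,0,-0.003],"angular":[0,0,0]},
    {"xyz":[0,0,-0.0035],"angular":[0,0,0]},
    {"xyz":[0,0,-0.0035],"angular":[0,0,0]},
    {"xyz":[0,0,-0.0035],"angular":[0,0,0]},
  ],
)

```text
time: 24.55
eef_pos: [0.5724, -0.0608, 0.1537]
orientation: [[0.303, 0.953, 0.0], [0.953, -0.303, -0.0], [-0.0, 0.0, -1.0]]
wrist_force: [-0.3, 0.2, -2.3]
grip_width: 0.253
```

Request:
arm_command(
  steps=[
    {"xyz":[0,0,-0.0003],"angular":[0,0,0]},
    {"xyz":[0,0,-0.0006],"angular":[0,0,0]},
    {"xyz":[0,0,-0.0009],"angular":[0,0,0]},
    {"xyz":[0,0,-0.0012],"angular":[0,0,0]},
    {"xyz":[0,0,-0.0015],"angular":[0,0,0]},
    {"xyz":[0,0,-0.0015],"angular":[0,0,0]},
  ],
)

```text
time: 25.15
eef_pos: [0.5724, -0.0607, 0.1522]
orientation: [[0.303, 0.953, -0.0], [0.953, -0.303, 0.0], [0.0, -0.0, -1.0]]
wrist_force: [-0.1, -0.6, -1.4]
grip_width: 0.252
```

Request:
arm_command(
  steps=[
    {"xyz":[0,0,-0.0003],"angular":[0,0,0]},
    {"xyz":[0,0,-0.0006],"angular":[0,0,0]},
    {"xyz":[0,0,-0.0009],"angular":[0,0,0]},
    {"xyz":[0,0,-0.0012],"angular":[0,0,0]},
    {"xyz":[0,0,-0.0012],"angular":[0,0,0]},
    {"xyz":[0,0,-0.0012],"angular":[0,0,0]},
  ],
)

```text
time: 25.75
eef_pos: [0.5725, -0.0607, 0.1512]
orientation: [[0.303, 0.953, 0.0], [0.953, -0.303, -0.0], [0.0, 0.0, -1.0]]
wrist_force: [-0.1, -0.2, 1.0]
grip_width: 0.254
```

The nozzle stands on the planter's floor (wrist force went from -2 to +1 N). Letting go.

Request:
arm_command(
  steps=[
    {"xyz":[0,0,0],"angular":[0,0,0]},
    {"xyz":[0,0,0],"angular":[0,0,0]},
    {"xyz":[0,0,0],"angular":[0,0,0]},
    {"xyz":[0,0,0],"angular":[0,0,0]},
    {"xyz":[0,0,0],"angular":[0,0,0]},
    {"xyz":[0,0,0],"angular":[0,0,0]},
    {"xyz":[0,0,0],"angular":[0,0,0]},
    {"xyz":[0,0,0],"angular":[0,0,0]},
    {"xyz":[0,0,0],"angular":[0,0,0]},
  ],
  grip=-1,
)

```text
time: 26.65
eef_pos: [0.5724, -0.0608, 0.151]
orientation: [[0.303, 0.953, -0.0], [0.953, -0.303, -0.0], [-0.0, -0.0, -1.0]]
wrist_force: [-0.4, -0.7, -0.2]
grip_width: 0.974
```

Run:
```python
from h import *
im,d,s=snap('wrist','w12'); print(s['time'],s['eef_pos'],s['grip_width'],s['wrist_force'])
```

```text
26.65 [ 0.57236742 -0.06076363  0.15102695] 0.9739725907311994 [-0.41924162 -0.70971688 -0.19968275]
```

View pics/w12.png

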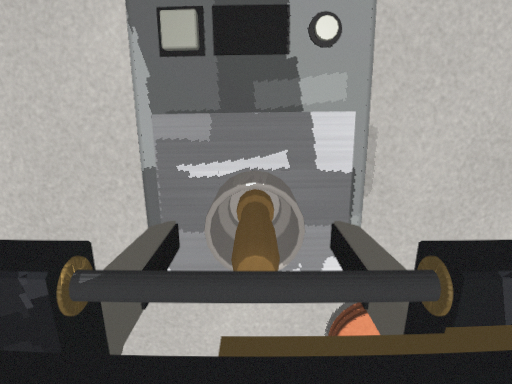

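The wrist view shows the nozzle upright in the middle of the planter (base at (255,210)), with the fingers well clear. Backing straight up and away.

Request:
arm_command(
  steps=[
    {"xyz":[0,0,0.01],"angular":[0,0,0]},
    {"xyz":[0,0,0.03],"angular":[0,0,0]},
    {"xyz":[0,0,0.06],"angular":[0,0,0]},
    {"xyz":[0,0,0.095],"angular":[0,0,0]},
    {"xyz":[0,0,0.12],"angular":[0,0,0]},
    {"xyz":[-0.02,0.01,0.14],"angular":[0,0,0]},
    {"xyz":[-0.055,0.03,0.15],"angular":[0,0,0]},
    {"xyz":[-0.09,0.06,0.15],"angular":[0,0,0]},
    {"xyz":[-0.12,0.095,0.15],"angular":[0,0,0]},
    {"xyz":[-0.14,0.13,0.15],"angular":[0,0,0]},
  ],
)

```text
time: 27.7
eef_pos: [0.4305, 0.0701, 0.302]
orientation: [[0.304, 0.953, 0.001], [0.953, -0.304, 0.0], [0.0, 0.001, -1.0]]
wrist_force: [1.2, 0.9, -1.1]
grip_width: 0.996
```

Request:
arm_command(
  steps=[
    {"xyz":[-0.02,0.03,0],"angular":[0,0,0]},
    {"xyz":[-0.04,0.07,0],"angular":[0,0,0]},
    {"xyz":[-0.05,0.1,0],"angular":[0,0,0]},
    {"xyz":[-0.05,0.12,0],"angular":[0,0,0]},
    {"xyz":[-0.05,0.12,0],"angular":[0,0,0]},
    {"xyz":[-0.05,0.12,0],"angular":[0,0,0]},
  ],
)

```text
time: 28.3
eef_pos: [0.3824, 0.1891, 0.3014]
orientation: [[0.302, 0.953, 0.0], [0.953, -0.302, -0.0], [0.0, 0.0, -1.0]]
wrist_force: [-0.1, 0.8, 0.5]
grip_width: 1.002
```

Run:
```python
from h import *
im,d,s=snap('top','t13'); print(s['time'],s['eef_pos'],s['wrist_force'])
P=cloud('top',d);Z=P[...,2]
m=((Z>.124)&(Z<.138)).astype(np.uint8); m[:160]=0;m[240:]=0;m[:,:240]=0;m[:,330:]=0
hsv=cv2.cvtColor(im,cv2.COLOR_RGB2HSV); m[hsv[...,1]>90]=0
q=P[m>0];print(len(q),q.mean(0));A=np.c_[q[:,:2]-q[:,:2].mean(0),np.ones(len(q))];print(np.linalg.lstsq(A,q[:,2],rcond=None)[0])
m=(Z>.17)&(Z<.19);m[:150]=False;m[250:]=False;m[:,:240]=False;m[:,330:]=False
q=P[m];print('tip',len(q),q.mean(0))
im2,_,_=snap('scene','s13')
a=cv2.resize(im[150:300,200:360],None,fx=2.4,fy=2.4,interpolation=cv2.INTER_CUBIC);b=cv2.resize(im2[100:250,180:340],None,fx=2.4,fy=2.4,interpolation=cv2.INTER_CUBIC)
cv2.imwrite('pics/f13.png',np.hstack([a,b])[:,:,::-1])
```

```text
28.3 [0.38236519 0.189084   0.30142979] [-0.09841789  0.75171352  0.53447415]
160 [ 0.5751969  -0.06114555  0.13143033]
[-0.00088479 -0.00118101  0.13143033]
tip 88 [ 0.57404955 -0.06038377  0.17790063]
```

View pics/f13.png

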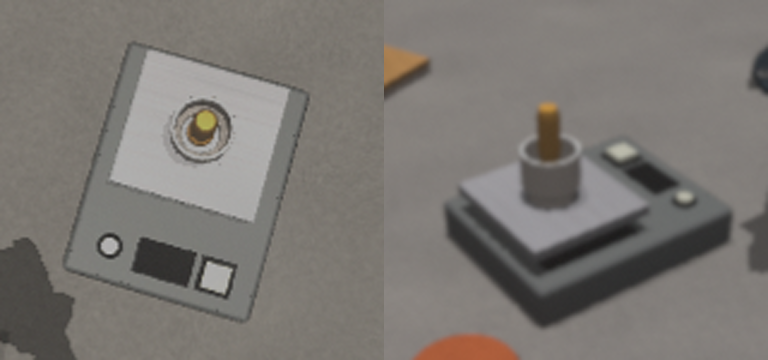

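View pics/t13.png

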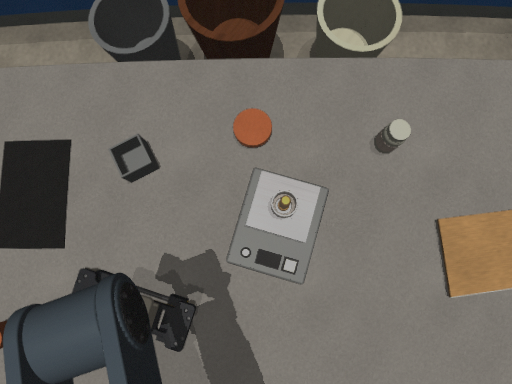

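The final views show the planter level in the recess (rim 0.131), the nozzle upright inside it, and the bystanders at the same pixels as at the start: saucers (253,127), feed (399,130), pot (135,158).

```bash
python3 -c "
from bench import job_done; print(job_done())"
```

```text
the job is handed in; nothing more can be done
None
```

I seated the planter in the recess and let go. Then I held tare on its stop for about 1.1 s at about 11 N, released it, lowered the nozzle into the planter and let go. The job was handed in at about 28.4 s.

**Last checks:**
- **Planter:** the rim is level to within 0.1° at 0.131 m. That fits a foot fully down on a pan that has sunk under the load.
- **Nozzle:** it stands upright inside the planter, with its tip at about 0.178 m where 0.180 m was expected.
- **Forces:** the highest reading I saw on the scale was about 11 N, on tare at its stop. The nozzle went down in sub-millimetre steps and reached about 3 N on the planter floor. I only read forces at the end of each move.
- **Surroundings:** the saucers, feed jar and square pot are at their starting pixels. I did not go near the power key, and the gripper is clear of everything.

**One disagreement:** wrist and top camera positions differed by 3–4 mm, more than the stated 2 mm calibration. I used differences within each camera, and the two routes then agreed within about 0.2 mm for the seating. The foot entered the recess without touching its edge.

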